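Tip the standing board down inside the tape outline

TASK

Lay the wooden board that stands on end down flat for painting: with a gentle fingertip push high up on its broad face, topple it so that it lands wholly inside the blue tape outline. Do not grip or lift it, do not touch it again once it is down, and leave the mug and the spice jar where they stand.

Things in the scene. Friction and masses are not known exactly. Their poses are not given: they have to be found in the camera images.
- board_mid (a point): Centre of the loose pale wooden board, 110 x 200 x 22 mm, about 0.4 kg, standing on its 110 x 22 mm end on brown paper, just inside a short end of the outline: this point is 100 mm up, its top 200 mm. Axes: x along the width, y along the length (vertical at the start), z across the thickness. Past about 20 mm of push at the top (under 1 N) it falls by itself about its bottom edge; the foot slips under 25 mm.
- corner0 (a point): A corner of the board, at mid-thickness: board x -55, y -100 mm from its centre.
- corner1 (a point): A corner of the board, at mid-thickness: board x +55, y -100 mm from its centre.
- corner2 (a point): A corner of the board, at mid-thickness: board x +55, y +100 mm from its centre.
- corner3 (a point): A corner of the board, at mid-thickness: board x -55, y +100 mm from its centre.
- board_top (a point): Middle of the board's end that is uppermost at the start (200 mm up), 100 mm along board y from its centre.
- outline: Outline of thin, flat blue tape stuck on the paper, a rectangle with an inside of 176 mm along its x and 290 mm along its y; the tape is 12 mm wide. Origin at the centre, on the surface; z up. It reaches out from the board to one side or the other (the robot's left or right); the mug stands on the other side.
- mug: Cream mug with a red line under the rim, standing, 92 mm high, 85 mm across plus handle (124 mm over all). Origin about the middle of its underside. Stands behind the board on the side away from the outline. Bystander.
- spice_jar: Spice jar with a red lid, standing, 45 mm across, 106 mm high. Origin at the centre of its underside. Bystander, near the wall behind the paper, on the far side from the robot.

How it is judged:
By the outcome, as a careful person would: the job done as asked, in the order asked, and still so for the second after the job is handed in, with the robot touching nothing.
It also fails if it takes over 32 s, if anything falls off the work surface, if the arm or the gripper's body presses on something with over 40 N, if the wrist force passes 120 N, or if a joint passes its speed limit or range.

ROBOT

A 6-joint arm with a two-finger parallel gripper is mounted at the origin on a cart in front of the work surface, level with it; the furniture and walls round the work are solid. World frame = base frame: x ahead of the robot, y to its left, z up, the work surface at z = 0. Lengths are in mm, angles in rad, forces in N, time in s.
With the tool pointing down it reaches from about 350 to 875 mm from the base axis. Payload 4.2 kg.
Tool frame: the origin (TCP) lies midway between the tips of the shut fingers; the grasp point (between the pads) lies 19 mm behind it; z points along the fingers, y is the line along which they close (so a half turn about z gives the same grasp; the last joint's range is limited). The gripper opens to 85 mm and grips with 20 to 120 N. Pads are 22 mm wide; open, the fingers measure 114 mm over their backs; the gripper's body (76 mm by 85 mm) begins 54 mm behind the grasp point. The pads swing forward as they close: fully open they stand 13 mm farther back than shut.
Start: joints at [-1.03, 0.385, 0.008, 0, -1.194, -0.259], TCP at [173.819, -600.322, 231.312] pointing down, gripper open.
Joint ranges: [-3.14, 3.14], [-1.21, 2.06], [-1.07, 1.41], [-3.16, 2.05], [-2.99, -0.16], [-3.1, 3.1]. Speed limits (rad/s): [2.79, 2.79, 3.14, 3.14, 3.14, 3.14].

INTERFACE

Orientations are given as a unit quaternion [x, y, z, w].
In Python, from bench import read_state, get_image, job_done gives the robot as it stands.
- The arm moves only by the shell command python3 -m jog 'ROWS'. ROWS is JSON, a list of rows, each a list of 3 entries, a list of its own where there are three numbers: the shift along the world's x, y, z scaled (see below), then the turn, a rotation vector about the world's x, y, z scaled (see below), then the gripper's target within -1 to 1 (shut at 1, half-way at 0, fully open at -1). In form: [[[x, y, z], [wx, wy, wz], claw], ...]. A call has 1 to 20 rows; each row is the pose to reach, as a shift and turn from the pose commanded when the call began; what a row does not reach only later rows make up. The controller multiplies each number of a shift by 10 cm and each number of a turn by 120 degrees. A row lasts 1/10 s, in which the tool goes at most 50 mm and 8.59 degrees, less where a joint would pass 70% of its speed; a pose out of reach is approached as far as the arm can. A call with a number of a shift or a turn outside -1 to 1 is refused whole. A call with a gripper value outside its range is refused whole. The fingers move at their own pace and stop on an object; the grip force is fixed at half the most. Time passes only in rows, so rows that repeat a pose let the fingers close. It gives the time, the measured TCP pose, the force, the opening and the grip force at its end, in the units of the state.
- read_state(): the state, without advancing time (a new reading comes with each control period).
- get_image(name): name is "scene" or "top" or "wrist"; returns a dict with "frame" (400x640x3 uint8, red, green, blue), "range_z" (400x640 float32, mm along the optical axis (not along the pixel's ray), 0 where there is no reading), "fx", "fy", "cx", "cy" (pixels), "R" (3x3) and "t" (3): a world point X has camera coordinates R X + t. Camera axes: x right, y down, z forward; pixel columns grow to the right and rows downward; lengths in mm; the calibration is good to about 2 mm. A picture is of the moment at which its call begins.
- job_done(): hands the job in; it is judged then, once.
The state is a dict: "clock": time; "joints": joint angles; "joint_vel": joint speeds; "joint_efforts": joint torques, N m; "position": TCP position; "ee_rot": TCP orientation; "contact_force": force on the tool from outside, world axes, zero at the start; "wrist_torque": the same for the moment, N m; "gripper_width": finger opening in mm; "grasp_force": force on a finger pad.
Only numpy, scipy, OpenCV 4.12 (cv2) and the standard library are available. Lean on these libraries where they do the work, as an engineer would, in place of code of your own. Each camera call takes 0.05 s, during which the arm holds its last target. There are 200 camera calls.

## Working session

There is one attempt and no reset: what is moved stays moved. The work goes in short steps, Python scripts to look and compute and a shell command to move; the robot and the scene stay as the last step left them, time stands still between calls to the robot, and variables do not carry over. Pictures are saved under pics/ and viewed, at most 10 in all, crops included, and the job is handed in when it is done.

```bash
mkdir -p pics; cat > h.py <<'E'
import numpy as np,cv2
from bench import *
def cloud(im):
    z=im["range_z"]; v,u=np.mgrid[:400,:640]
    P=np.stack([(u-im["cx"])/im["fx"]*z,(v-im["cy"])/im["fy"]*z,z],-1)
    return (P-np.array(im["t"]))@np.array(im["R"])
E
python3 - <<'E'
from h import *
a=get_image("top");b=get_image("scene")
for n,i in(("top",a),("scene",b)):
    cv2.imwrite(f"pics/{n}0.png",i["frame"][:,:,::-1]); np.savez(f"{n}0.npz",**i)
print(read_state())
E
```

```text
{'clock': 0.1, 'joints': array([-1.03040247e+00,  3.85458479e-01,  6.74773612e-03, -3.97929642e-04,
       -1.19397677e+00, -2.58616070e-01]), 'joint_vel': array([ 0.00169247, -0.00217302,  0.00309684,  0.0013978 , -0.00197709,
        0.00161206]), 'joint_efforts': array([-4.01999077e-04, -3.93318808e+01,  1.88930047e+01,  4.19793159e+00,
       -2.56957675e-03,  5.81759750e-06]), 'position': array([ 173.66257399, -599.84895908,  230.34347308]), 'ee_rot': array([-1.40350532e-01,  9.90101409e-01,  9.43061710e-04, -1.97426000e-04]), 'contact_force': array([0.11922059, 0.24333225, 1.08429608]), 'wrist_torque': array([-0.01127589, -0.01462562,  0.01865492]), 'grasp_force': 0.0, 'gripper_width': 85.30180971199658}
```

View pics/top0.png

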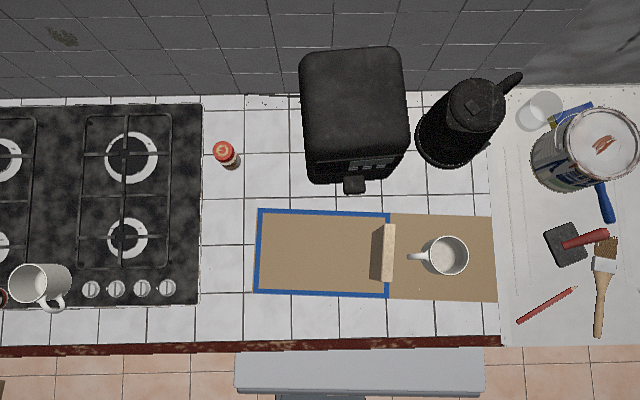

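View pics/scene0.png

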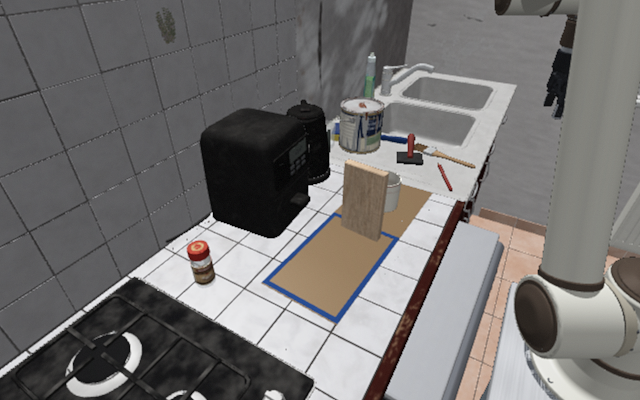

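The top view shows the outline at columns 255–390, rows 208–298. The board stands at its right end, around (388,253), with the mug at (445,255) and the jar at (225,153). So the push goes left in the image. Next I measure these.

```bash
python3 - <<'E'
from h import *
a=dict(np.load("top0.npz")); W=cloud(a); f=a["frame"]
hsv=cv2.cvtColor(f,cv2.COLOR_RGB2HSV)
blue=cv2.inRange(hsv,(100,120,60),(125,255,255)); blue[:,420:]=0; blue[:200]=0
P=W[(blue>0)&(a["range_z"]>0)]; P=P[abs(P[:,2])<10]
print("tape",len(P),P.mean(0),cv2.minAreaRect(P[:,:2].astype(np.float32)))
sub=W[180:320,340:500].reshape(-1,3)
B=W[200:310,350:405].reshape(-1,3)
T=B[(B[:,2]>190)&(B[:,2]<210)]
print("boardtop",len(T),T.mean(0),cv2.minAreaRect(T[:,:2].astype(np.float32)))
L=B[(B[:,2]>25)&(B[:,2]<185)]; print("face",len(L),L.mean(0),L.min(0),L.max(0))
for z0 in(30,90,150):
    q=L[abs(L[:,2]-z0)<15]; print(z0,len(q),np.median(q,0) if len(q) else 0)
M=W[200:310,402:480].reshape(-1,3); M=M[M[:,2]>70]; print("mug",M.mean(0),M.min(0),M.max(0))
J=W[135:175,205:245].reshape(-1,3); J=J[J[:,2]>90]; print("jar",J.mean(0))
K=W[40:200,290:420].reshape(-1,3);K=K[K[:,2]>40];print("box",K.min(0),K.max(0))
K=W[70:170,412:525].reshape(-1,3);K=K[K[:,2]>40];print("kettle",K.min(0),K.max(0))
E
```

```text
tape 1590 [528.5350298    8.84568906   1.96246343] ((529.958251953125, -16.24029541015625), (312.5771789550781, 199.2806396484375), 86.54330444335938)
boardtop 720 [ 518.83579342 -138.36906622  200.04883195] ((519.0760498046875, -139.15869140625), (22.754850387573242, 109.1164779663086), 84.25697326660156)
face 510 [ 519.39684389 -128.06976436  112.43670264] [ 465.81916084 -135.89770529   25.29375941] [ 574.99853238 -122.09592433  184.84976216]
30 49 [ 519.90457434 -127.94030878   35.4752007 ]
90 87 [ 518.28847724 -127.83734048   89.6227241 ]
150 113 [ 518.37316238 -127.92606718  150.1749332 ]
mug [ 513.019194   -260.33268912  139.2966046 ] [ 472.44019898 -327.1574277    70.04452828] [ 555.40651751  -10.92427722 1004.57329459]
jar [742.91591701 190.36698854 122.611005  ]
box [ 493.55874224 -255.12866917   40.02250484] [ 927.24690545   51.31038299 1004.57329459]
kettle [ 493.55874224 -508.44771584   40.02037427] [ 931.50670372  -10.92427722 1004.57329459]
```

Heights and sizes check out: board top at z=200 and 109 x 22.7 mm, outline 312 x 199 mm outside. The fall direction is close to +y. I'll shut the fingers, turn them square to the board and approach from behind, above the mug.

```bash
R="python3 -m jog"
python3 -m jog '[[[0.2,0.3,0.3],[0,0,-0.06],1],[[0.45,0.6,0.6],[0,0,-0.12],1],[[0.7,0.8,0.6],[0,0,-0.175],1],[[0.85,1,0.6],[0,0,-0.175],1],[[0.85,1,0.6],[0,0,-0.175],1]]'
python3 -m jog '[[[0.3,0.35,0],[0,0,0],1],[[0.6,0.7,0],[0,0,0],1],[[0.85,1,0],[0,0,0],1],[[0.85,1,0],[0,0,0],1]]'
python3 -m jog '[[[0.3,0.35,0],[0,0,0],1],[[0.6,0.7,0],[0,0,0],1],[[0.85,1,0],[0,0,0],1],[[0.85,1,0],[0,0,0],1]]'
python3 -m jog '[[[0.3,0.3,0],[0,0,0],1],[[0.6,0.6,0],[0,0,0],1],[[0.85,0.9,0],[0,0,0],1],[[0.85,0.9,0],[0,0,0],1],[[0.85,0.9,0],[0,0,0],1]]'
python3 - <<'E'
from h import *
a=dict(np.load("top0.npz")); W=cloud(a)
T=W[200:310,370:405].reshape(-1,3); T=T[(T[:,2]>190)&(T[:,2]<210)]
# long axis by fit
c=T[:,:2].mean(0); d=np.linalg.svd(T[:,:2]-c,full_matrices=False)[1:][1][0]; print("board width dir deg",np.degrees(np.arctan2(d[1],d[0])))
M=W[225:285,402:475].reshape(-1,3); M=M[(M[:,2]>60)&(M[:,2]<110)];print("mug",M.min(0),M.max(0))
b=get_image("scene");t=get_image("top"); cv2.imwrite("pics/both1.png",np.vstack([b["frame"][80:380,:,::-1],t["frame"][80:380,:,::-1]]))
E
```

```text
clock: 0.6
position: [260.2, -498.3, 291.4]
ee_rot: [0.041, 0.999, 0.0, 0.0]
contact_force: [-0.1, -0.9, -0.3]
gripper_width: 12.3
grasp_force: 0.0
clock: 1.0
position: [345.5, -398.2, 291.0]
ee_rot: [0.04, 0.999, 0.0, -0.0]
contact_force: [0.4, -0.3, 0.8]
gripper_width: -0.1
grasp_force: 0.0
clock: 1.4
position: [430.7, -298.7, 290.8]
ee_rot: [0.04, 0.999, 0.0, -0.0]
contact_force: [-0.2, 0.3, 1.1]
gripper_width: 0.2
grasp_force: 0.0
clock: 1.9
position: [513.7, -210.9, 290.6]
ee_rot: [0.042, 0.999, -0.0, -0.001]
contact_force: [-0.1, 0.1, -1.2]
gripper_width: -0.0
grasp_force: 0.0
board width dir deg 173.91005737021425
mug [ 472.44019898 -327.1574277    60.08533321] [ 555.40651751 -205.71009596   96.42709641]
```

View pics/both1.png

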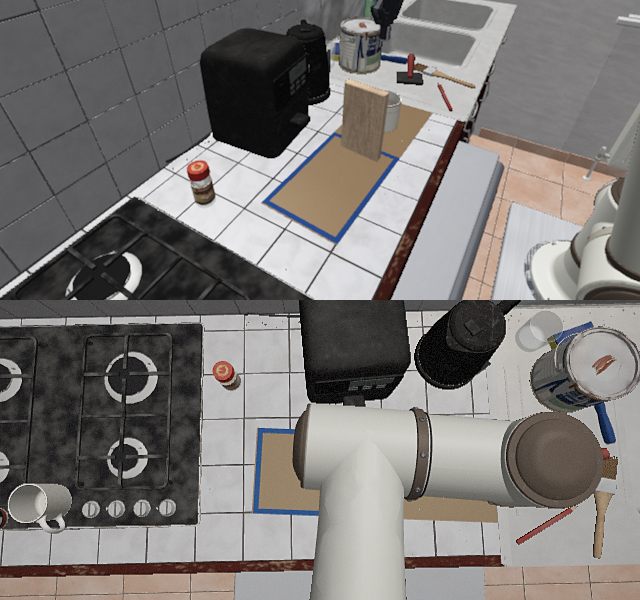

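The board is still untouched, and the shut gripper hangs behind and above it. I'll descend behind the board and close in.

```bash
python3 -m jog '[[[0,0,-0.3],[0,0,0],1],[[0,0,-0.6],[0,0,0],1],[[0,0,-0.9],[0,0,0],1],[[0,0,-1],[0,0,0],1],[[0,0,-1],[0,0,0],1]]'
python3 -m jog '[[[0,0.1,-0.08],[0,0,0],1],[[0.02,0.2,-0.08],[0,0,0],1],[[0.02,0.3,-0.08],[0,0,0],1],[[0.02,0.3,-0.08],[0,0,0],1]]'
python3 - <<'E'
from h import *
b=get_image("scene"); cv2.imwrite("pics/s2.png",cv2.resize(b["frame"][100:280,270:500,::-1],None,fx=3,fy=3))
E
```

```text
clock: 2.5
position: [512.5, -211.3, 190.3]
ee_rot: [0.043, 0.999, 0.0, -0.002]
contact_force: [-0.4, 1.3, 0.6]
gripper_width: -0.1
grasp_force: 0.0
clock: 2.9
position: [516.4, -178.9, 184.3]
ee_rot: [0.041, 0.999, -0.0, 0.001]
contact_force: [0.5, -0.6, -0.0]
gripper_width: 0.1
grasp_force: 0.0
```

View pics/s2.png

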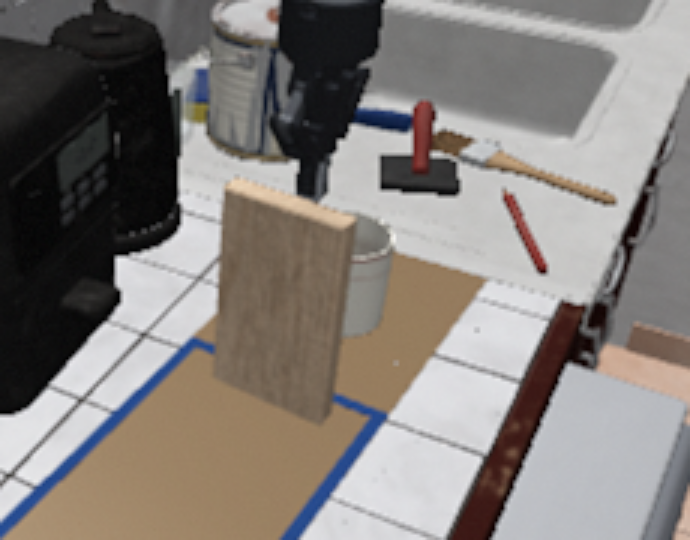

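The fingertip is just behind the middle of the board's top edge, at crop pixel (315,195). Now a slow push.

```bash
python3 -m jog '[[[0,0.03,0],[0,0,0],1],[[0,0.06,0],[0,0,0],1],[[0.01,0.09,0],[0,0,0],1],[[0.01,0.12,0],[0,0,0],1],[[0.01,0.15,0],[0,0,0],1],[[0.02,0.18,0],[0,0,0],1],[[0.02,0.21,0],[0,0,0],1],[[0.02,0.24,0],[0,0,0],1],[[0.02,0.26,0],[0,0,0],1],[[0.02,0.28,0],[0,0,0],1]]'
python3 - <<'E'
from h import *
b=get_image("scene"); cv2.imwrite("pics/s3.png",cv2.resize(b["frame"][100:280,270:500,::-1],None,fx=3,fy=3))
E
```

```text
clock: 3.95
position: [517.8, -152.1, 183.3]
ee_rot: [0.042, 0.999, 0.0, 0.0]
contact_force: [-0.1, -0.1, 0.6]
gripper_width: 0.1
grasp_force: 0.0
```

View pics/s3.png

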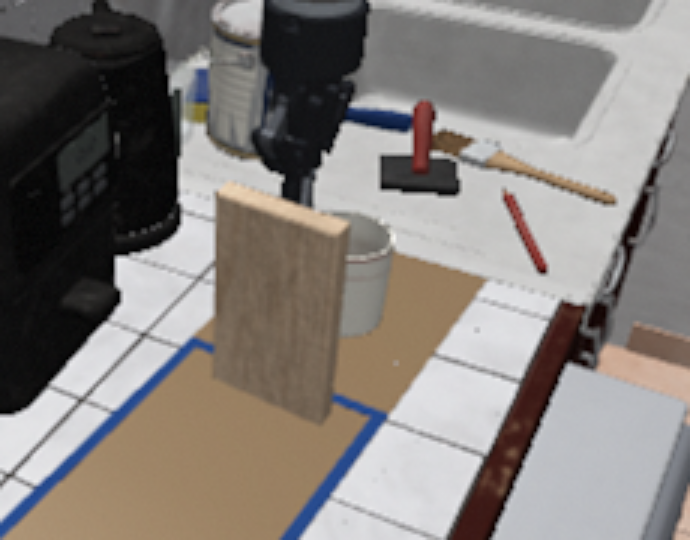

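The board is leaning about 10 mm and its foot hasn't moved. I'll push another 15 mm, then back off and up.

```bash
python3 -m jog '[[[0,0.03,0],[0,0,0],1],[[0,0.06,0],[0,0,0],1],[[0,0.09,0],[0,0,0],1],[[0,0.12,0],[0,0,0],1],[[0.01,0.15,0],[0,0,0],1],[[0.01,0.15,0],[0,0,0],1],[[0.01,0.15,0],[0,0,0],1]]'
python3 - <<'E'
from h import *
b=get_image("scene"); cv2.imwrite("pics/s4.png",cv2.resize(b["frame"][100:320,250:500,::-1],None,fx=2,fy=2))
E
```

```text
clock: 4.7
position: [518.9, -137.2, 183.3]
ee_rot: [0.042, 0.999, -0.0, 0.0]
contact_force: [0.3, -0.6, -0.5]
gripper_width: 0.3
grasp_force: 0.0
```

View pics/s4.png

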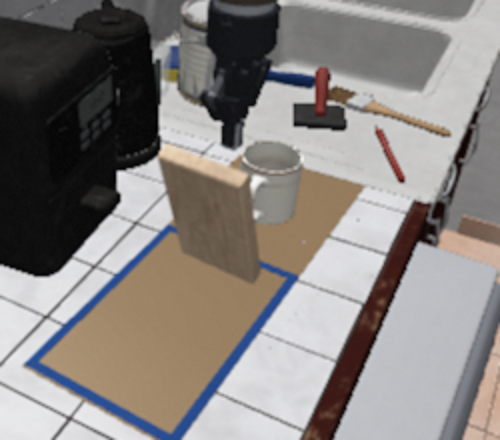

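The board has left the finger and is falling on its own. Retreating the way I came.

```bash
python3 -m jog '[[[0,-0.1,0],[0,0,0],1],[[0,-0.3,0.1],[0,0,0],1],[[0,-0.5,0.4],[0,0,0],1],[[0,-0.7,0.8],[0,0,0],1],[[0,-0.7,1],[0,0,0],1],[[0,-0.7,1],[0,0,0],1],[[0,-0.7,1],[0,0,0],1]]'
python3 -m jog '[[[-0.3,-0.3,0],[0,0,0],1],[[-0.6,-0.6,0],[0,0,0],1],[[-0.9,-0.9,0],[0,0,0],1],[[-0.9,-0.9,0],[0,0,0],1]]'
python3 -m jog '[[[-0.3,-0.3,0],[0,0,0],1],[[-0.6,-0.6,0],[0,0,0],1],[[-0.9,-0.9,0],[0,0,0],1],[[-0.9,-0.9,0],[0,0,0],1]]'
python3 -m jog '[[[-0.3,-0.3,0],[0,0,0],1],[[-0.6,-0.6,0],[0,0,0],1],[[-0.9,-0.9,0],[0,0,0],1],[[-0.9,-0.9,0],[0,0,0],1],[[-0.9,-0.9,0],[0,0,0],1]]'
python3 - <<'E'
from h import *
t=get_image("top"); cv2.imwrite("pics/t5.png",cv2.resize(t["frame"][130:320,190:510,::-1],None,fx=2.5,fy=2.5))
W=cloud(t); B=W[200:310,250:405].reshape(-1,3); B=B[(B[:,2]>15)&(B[:,2]<40)]
r=cv2.minAreaRect(B[:,:2].astype(np.float32)); print(r, B[:,2].min(),B[:,2].max())
c=np.array((529.96,-16.24)); y=np.array((.0603,.9982)); x=np.array((y[1],-y[0]))
print([((p-c)@x,(p-c)@y) for p in cv2.boxPoints(r)], "limits 88,145")
M=W[225:285,395:475].reshape(-1,3); M=M[(M[:,2]>60)&(M[:,2]<110)];print("mug",M.min(0),M.max(0))
J=W[135:175,205:245].reshape(-1,3); J=J[J[:,2]>90]; print("jar",J.mean(0))
E
```

```text
clock: 5.45
position: [518.4, -207.7, 283.0]
ee_rot: [0.043, 0.999, 0.0, -0.0]
contact_force: [0.4, -0.1, -1.5]
gripper_width: -0.2
grasp_force: 0.0
clock: 5.85
position: [425.1, -299.0, 281.8]
ee_rot: [0.044, 0.999, 0.001, -0.002]
contact_force: [0.3, 0.0, -0.1]
gripper_width: -0.5
grasp_force: 0.0
clock: 6.25
position: [335.8, -388.8, 281.7]
ee_rot: [0.045, 0.999, 0.001, -0.002]
contact_force: [0.4, 0.5, 0.1]
gripper_width: 0.2
grasp_force: 0.0
clock: 6.75
position: [248.4, -477.1, 281.8]
ee_rot: [0.043, 0.999, 0.001, -0.001]
contact_force: [0.6, 0.3, -0.2]
gripper_width: -0.2
grasp_force: 0.0
((532.5949096679688, -16.216697692871094), (200.1676788330078, 110.16983032226562), 83.98789978027344) 15.672086356658328 28.814085622283706
[(np.float64(-56.86435898565677), np.float64(-97.34837979003906)), (np.float64(53.19810204187008), np.float64(-102.25992472412109)), (np.float64(62.12191285119626), np.float64(97.7126724621582)), (np.float64(-47.94057863897709), np.float64(102.62421555603026))] limits 88,145
mug [ 472.47847208 -327.65101728   60.01798447] [ 555.40183215 -206.49248987   96.82306032]
jar [742.4627869  189.82472873 124.84661345]
```

View pics/t5.png

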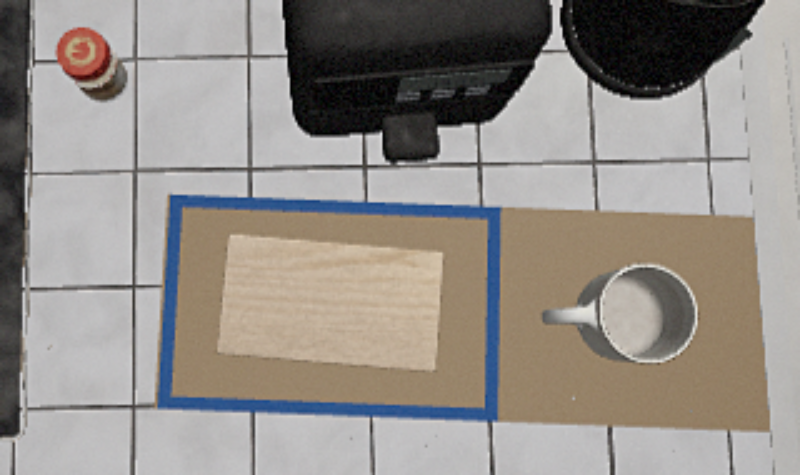

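The board lies flat at crop (218–442, 235–370). It is well inside the tape, with at least 26 mm to spare on every side. The mug and jar haven't moved.

```bash
python3 -c "
from bench import *
print(job_done())"
```

```text
the job is handed in; nothing more can be done
None
```

The board is down flat, wholly inside the blue outline with at least 26 mm to spare on every side; the mug and spice jar have not moved, and the job is handed in.

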